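Reload the label-roll stand, lock it with the mallet and hang the mallet up

TASK

Put each label roll that is on the bench on the spindle whose collar has the colour of its core, fully down on the collar. Once all of them are on, drive both brass locking pins of the stand fully down by striking or pressing them with the D-handled mallet, never with the gripper or a roll. Then hang the mallet by its grip bar on the hook of the hook stand and let go, leaving the bottles and the jar where they stand.

Things in the scene. Friction and masses are not known exactly. Their poses are not given: they have to be found in the camera images.
- stand: Label-roll stand, fixed: aluminium plate 150 x 350 mm, top face 12 mm above the bench. Origin under its centre on the bench; z up, +y along the row of four spindles (red at +127.5 mm, yellow +42.5, blue -42.5, black -127.5; the row is at x = +35 mm), -x to the side of the two pins (at x = -45 mm, y = +85 and -85 mm).
- spindle_red (a point): Point on the axis of the upright steel spindle with the red collar, on the top face of the collar (16 mm above the bench), where the underside of a mounted roll rests. Collar 46 mm across; spindle 16 mm in diameter, rising 84 mm above this point, the last 16 mm tapering to 6 mm. Axes as the stand's.
- spindle_yellow (a point): Point on the axis of the upright steel spindle with the yellow collar, on the top face of the collar (16 mm above the bench), where the underside of a mounted roll rests. Collar 46 mm across; spindle 16 mm in diameter, rising 84 mm above this point, the last 16 mm tapering to 6 mm. Axes as the stand's.
- spindle_blue (a point): Point on the axis of the upright steel spindle with the blue collar, on the top face of the collar (16 mm above the bench), where the underside of a mounted roll rests. Collar 46 mm across; spindle 16 mm in diameter, rising 84 mm above this point, the last 16 mm tapering to 6 mm. Axes as the stand's.
- spindle_black (a point): Point on the axis of the upright steel spindle with the black collar, on the top face of the collar (16 mm above the bench), where the underside of a mounted roll rests. Collar 46 mm across; spindle 16 mm in diameter, rising 84 mm above this point, the last 16 mm tapering to 6 mm. Axes as the stand's.
- roll_red_centre (a point): Centre, half-way up, of a white label roll with a red core and a red band round it, 54 mm in diameter, 60 mm high, 24 mm through bore along its z axis, 0.15 kg; stands upright on its end on the bench (either end may go down). May be absent.
- roll_yellow_centre (a point): Centre, half-way up, of a white label roll with a yellow core and a yellow band round it, 54 mm in diameter, 60 mm high, 24 mm through bore along its z axis, 0.15 kg; stands upright on its end on the bench (either end may go down). May be absent.
- roll_blue_centre (a point): Centre, half-way up, of a white label roll with a blue core and a blue band round it, 54 mm in diameter, 60 mm high, 24 mm through bore along its z axis, 0.15 kg; stands upright on its end on the bench (either end may go down). May be absent.
- roll_black_centre (a point): Centre, half-way up, of a white label roll with a black core and a black band round it, 54 mm in diameter, 60 mm high, 24 mm through bore along its z axis, 0.15 kg; stands upright on its end on the bench (either end may go down). May be absent.
- pin_left (a joint): Travel of the sprung locking pin on the +y side: 0 = up, 0.014 m = fully down. It takes about 7 to 9 N and stays where it is driven.
- pin_left_top (a point): Centre of the flat brass head (22 mm across) of the locking pin on the +y side, top face, which stands 50 mm above the bench when up and 36 mm when fully down; black bushing 30 mm across below it, its top at 26 mm.
- pin_right (a joint): Travel of the sprung locking pin on the -y side: 0 = up, 0.014 m = fully down. It takes about 7 to 9 N and stays where it is driven.
- pin_right_top (a point): Centre of the flat brass head (22 mm across) of the locking pin on the -y side, top face, which stands 50 mm above the bench when up and 36 mm when fully down; black bushing 30 mm across below it, its top at 26 mm.
- mallet_bar (a point): Centre of the grip bar of the mallet. The mallet stands on its face: black rubber head 48 mm in diameter with an orange band, 43 mm high, steel yoke 134 mm long and 18 mm wide above it (top 48 mm above the face), two upright rods of 10 mm, 122 mm apart, and an orange grip bar across their tops. Bar 122 mm long along x, 14 mm wide in y, 18 mm high; its centre is 125 mm above the striking face; z up, away from the face. The opening under the bar is 112 mm by 68 mm. 0.36 kg.
- mallet: The same mallet; origin at the centre of its striking face, axes as above.
- hook_stand: Steel hook stand, fixed: base plate 100 x 100 x 12 mm, post of 16 mm up to 215 mm above the bench, standing at x = +45 mm. Origin on the bench; the hook's open end points to -x.
- hook_seat (a point): Lowest point of the hook's arm, on the centre line of its 10 mm round bar, 200 mm above the bench: where a hung handle rests (its underside 5 mm above this point). Axes as the hook stand's: the arm runs along x, rising to the post 45 mm away at +x, and to an upturned tip 46 mm away at -x whose top is 29 mm above this point.
- pump: Bystander: blue pump bottle, 66 mm across, 128 mm high; origin under its centre.
- jar: Bystander: jar with a black lid, 61 mm across, 53 mm high; origin under its centre.
- flux: Bystander: dropper bottle with a red tip, 38 mm across, 109 mm high; origin under its centre.
- roll_red: The roll with the red core; origin at the centre of its lower end. May be absent.
- roll_yellow: The roll with the yellow core; origin at the centre of its lower end. May be absent.
- roll_blue: The roll with the blue core; origin at the centre of its lower end. May be absent.
- roll_black: The roll with the black core; origin at the centre of its lower end. May be absent.
Not all that is in view belongs to the job. What is shaped like the roll_blue but orange is not meant.

How it is judged (in metres and radians):
On the way, in this order (a step that is already met when the one before it is completed fails the run):
1. every roll present is fully down on the spindle of its colour (horizontal distance between roll_red_centre and spindle_red below 0.007 m and z of roll_red_centre in the frame of spindle_red between 0.025 and 0.034 m and angle between the z axis of roll_red_centre and the z axis of spindle_red, either way round below 0.08 rad and horizontal distance between roll_yellow_centre and spindle_yellow below 0.007 m and z of roll_yellow_centre in the frame of spindle_yellow between 0.025 and 0.034 m and angle between the z axis of roll_yellow_centre and the z axis of spindle_yellow, either way round below 0.08 rad and horizontal distance between roll_blue_centre and spindle_blue below 0.007 m and z of roll_blue_centre in the frame of spindle_blue between 0.025 and 0.034 m and angle between the z axis of roll_blue_centre and the z axis of spindle_blue, either way round below 0.08 rad and horizontal distance between roll_black_centre and spindle_black below 0.007 m and z of roll_black_centre in the frame of spindle_black between 0.025 and 0.034 m and angle between the z axis of roll_black_centre and the z axis of spindle_black, either way round below 0.08 rad), for 0.2 s.
2. both locking pins are fully down, the rolls still in place (all of step 1 and value of joint each of pin_left, pin_right above 0.011 m), for 0.2 s.
At the end, for the whole second after the job is handed in: Each roll present is on its colour's collar (within 7 mm of the axis, 5 mm of fully down, upright); both pins are down by 11 of 14 mm; the mallet hangs still by its bar on the hook, between post and tip, hook within 50 mm of the bar's middle, tilt under 0.6 rad (all of step 2 and x of mallet_bar in the frame of hook_seat between -0.034 and 0.034 m and y of mallet_bar in the frame of hook_seat between -0.05 and 0.05 m and z of mallet_bar in the frame of hook_seat between 0 and 0.035 m and contact force between mallet and hook_stand above 1 N and angle between mallet_bar's own z axis and vertical below 0.6 rad and linear speed of mallet below 0.06 m/s and linear speed of each of roll_red, roll_yellow, roll_blue, roll_black below 0.03 m/s); the robot touches nothing.
It fails at once if a locking pin is pressed down with something other than the mallet (contact force between any of the fingers, the arm and pin_left above 3 N or contact force between any of the fingers, the arm and pin_right above 3 N or contact force between any of roll_red, roll_yellow, roll_blue, roll_black and pin_left above 6 N or contact force between any of roll_red, roll_yellow, roll_blue, roll_black and pin_right above 6 N).
It fails at once if a bottle or the jar is pushed away or knocked over (distance of any of pump, jar, flux from where it was at the start of the episode above 0.04 m).
Of roll_red, roll_yellow, roll_blue, roll_black only 3 to 4 are there at a start; the rules pass over those that are not, and their reading is None.
At some moment in a run one of roll_red, roll_yellow, roll_blue, roll_black may be knocked a few centimetres aside while the robot is not near it.
It also fails if it takes over 210 s, if anything falls off the work surface, if the arm or the gripper's body presses on something with over 40 N, if the wrist force passes 120 N, or if a joint passes its speed limit or range.

ROBOT

A 6-joint arm with a two-finger parallel gripper is mounted at the origin on a cart in front of the work surface, level with it; the furniture and walls round the work are solid. World frame = base frame: x ahead of the robot, y to its left, z up, the work surface at z = 0. Lengths are in mm, angles in rad, forces in N, time in s.
With the tool pointing down it reaches from about 275 to 1000 mm from the base axis. Payload 8.4 kg.
Tool frame: the origin (TCP) lies at the very end of the fingers, on their centre line; the grasp point (between the pads) lies arm.pinch_z behind it (arm.pinch_z is the distance from the TCP to the grasp point, in mm); z points along the fingers, y is the line along which they close (so a half turn about z gives the same grasp; the last joint's range is limited). The gripper opens to 85 mm and grips with 20 to 120 N. Pads are 22 mm wide; open, the fingers measure 114 mm over their backs; the gripper's body (76 mm by 85 mm) begins 54 mm behind the grasp point. The pads swing forward as they close: fully open they stand 13 mm farther back than shut.
Start: joints at [-1.352, 0.353, 1.633, -0, 1.155, -0.002], TCP at [136.88, -609.829, 231.281] pointing down, gripper open.
Joint ranges: [-2.63, 2.63], [-0.92, 2.1], [0.06, 2.66], [-1.3, 4.44], [0, 2.69], [-3.02, 3.02]. Speed limits (rad/s): [2.22, 2.22, 2.79, 3.14, 3.14, 3.14].

INTERFACE

Orientations are given as a unit quaternion [x, y, z, w].
In Python, from bench import arm gives the robot as it stands.
- The arm moves only by the shell command python3 -m jog 'ROWS'. ROWS is JSON, a list that holds one entry, the list of rows, each a list of 7 numbers: the turn, a rotation vector about the tool's x, y, z each as a share of 90 degrees, from -1 to 1, then the shift along the tool's x, y, z each as a share of 150 mm, from -1 to 1, then the opening, from -1 (shut) to 1 (fully open). In form: [[[wx, wy, wz, tx, ty, tz, claw], ...]]. A call has 1 to 5 rows; each row is the pose to reach, as a shift and turn from the pose commanded when the call began, along the tool's axes at that moment; what a row does not reach only later rows make up. A row lasts 1/8 s, in which the tool goes at most 62.5 mm and 10.7 degrees, less where a joint would pass 70% of its speed; a pose out of reach is approached as far as the arm can. A call with a number of a shift or a turn outside -1 to 1 is refused whole. A call with a gripper value outside its range is refused whole. The fingers move at their own pace and stop on an object; the grip force is fixed at half the most. Time passes only in rows, so rows that repeat a pose let the fingers close. It gives the time, the measured TCP pose, the force, the opening and the grip force at its end, in the units of the state.
- arm.get_state(): the state, without advancing time (a new reading comes with each control period).
- arm.camera(name): name is "scene" or "top"; returns the picture (384x512x3 uint8, red, green, blue); there is no depth.
- arm.camera_params(name): a dict with "intrinsics" (3x3 intrinsics, pixels), "R" (3x3) and "t" (3): a world point X has camera coordinates R X + t. Camera axes: x right, y down, z forward; pixel columns grow to the right and rows downward; lengths in mm; the calibration is good to about 2 mm. A picture is of the moment at which its call begins. camera_params takes no time and is no camera call.
- arm.close_job(): hands the job in; it is judged then, once.
The state is a dict: "time": time; "joint_positions": joint angles; "dq": joint speeds; "effort": joint torques, N m; "ee_pos": TCP position; "orientation": TCP orientation; "contact_force": force on the tool from outside, world axes, zero at the start; "wrist_torque": the same for the moment, N m; "finger_gap": finger opening in mm; "grasp_force": force on a finger pad.
Only numpy, scipy, OpenCV 4.12 (cv2) and the standard library are available. Lean on these libraries where they do the work, as an engineer would, in place of code of your own. Each camera call takes 0.05 s, during which the arm holds its last target. There are 200 camera calls.

## Working session

There is one attempt and no reset: what is moved stays moved. The work goes in short steps, Python scripts to look and compute and a shell command to move; the robot and the scene stay as the last step left them, time stands still between calls to the robot, and variables do not carry over. Pictures are saved under pics/ and viewed, at most 14 in all, crops included, and the job is handed in when it is done.

```bash
ls; mkdir -p pics; python3 - <<'E'
from bench import arm
import cv2
for n in("scene","top"):
    im=arm.camera(n); cv2.imwrite(f"pics/{n}0.png",cv2.resize(im[:,:,::-1],None,fx=1.5,fy=1.5,interpolation=cv2.INTER_CUBIC))
    p=arm.camera_params(n); print(n,p)
print(arm.get_state(),arm.pinch_z)
E
```

```text
pics
scene {'intrinsics': array([[404.58901514,   0.        , 256.13971531],
       [  0.        , 404.58901514, 189.05325998],
       [  0.        ,   0.        ,   1.        ]]), 'R': array([[-0.72563143, -0.68771496, -0.02252007],
       [-0.34570742,  0.3926749 , -0.85222814],
       [ 0.59493311, -0.61061817, -0.52268541]]), 't': array([ 340.25897213,  295.8180238 , 1010.28284253])}
top {'intrinsics': array([[458.22514538,   0.        , 250.17525883],
       [  0.        , 458.22514538, 188.47484668],
       [  0.        ,   0.        ,   1.        ]]), 'R': array([[ 0.01162908, -0.99960922,  0.02542003],
       [-0.98474806, -0.01586223, -0.17326178],
       [ 0.17359729, -0.02301745, -0.9845477 ]]), 't': array([ -54.08109312,  513.62499604, 1720.87865958])}
{'time': 0.1, 'joint_positions': array([-1.35239818e+00,  3.53572541e-01,  1.63406272e+00, -1.16684635e-05,
        1.15521547e+00, -2.39190799e-03]), 'dq': array([-0.00055513, -0.00237767, -0.00210966,  0.00068834, -0.00225812,
       -0.00060281]), 'effort': array([-1.10884273e-03, -6.06355548e+01, -3.42820072e+01, -5.28284829e-05,
        3.99982411e-03, -2.31437082e-05]), 'ee_pos': array([ 136.78266175, -609.40384319,  230.63946043]), 'orientation': array([ 9.93912198e-01,  1.10173254e-01, -7.31112673e-05, -6.24798937e-04]), 'contact_force': array([-0.47502676,  0.68678711, -0.12901239]), 'wrist_torque': array([-0.01666195, -0.04745709, -0.00648861]), 'grasp_force': 0.0, 'finger_gap': 85.48510470452592} 18.700000000000003
```

View pics/scene0.png

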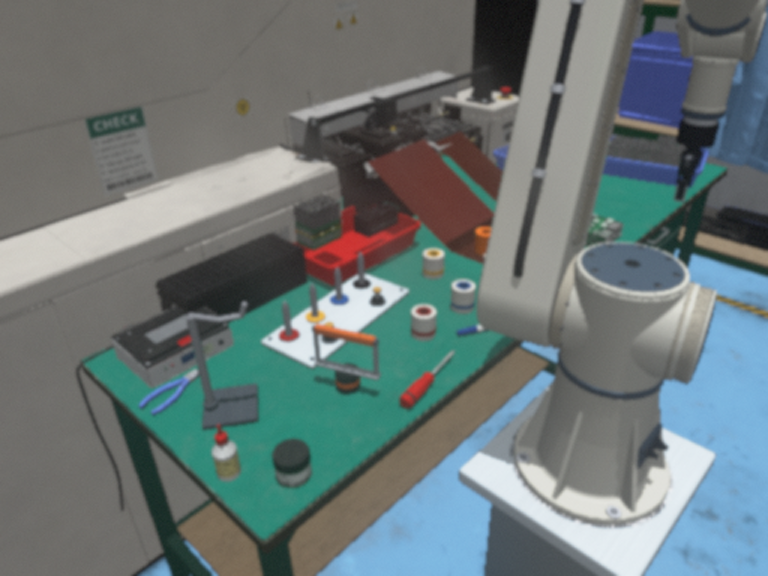

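View pics/top0.png

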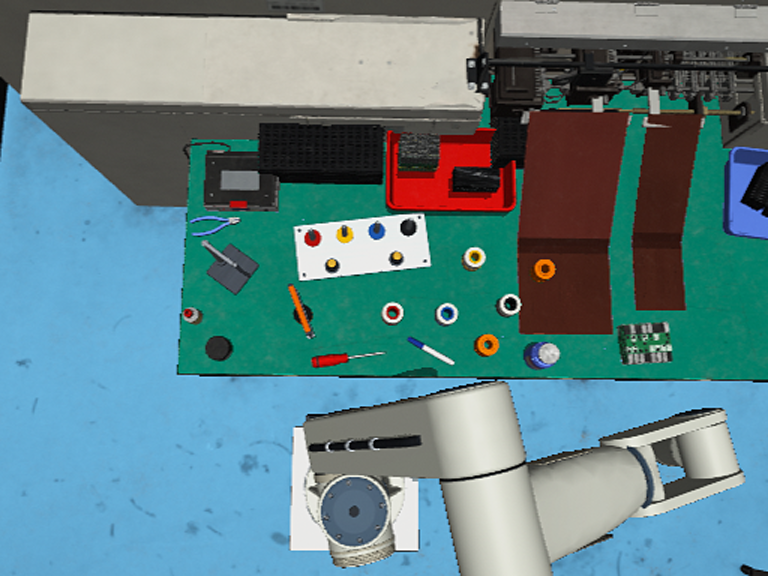

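The top view (1.5x) shows rolls with a white body: red (392,312), yellow (474,257), blue (447,313), black (508,304). The orange ones at (487,345) and (544,268) are decoys, since they are orange all over. The mallet bar runs from (291,287) to (311,336), the stand is at (362,247) and the hook is at (205,243). I'll enlarge this area to confirm and to read the pixels.

```bash
cat > h.py <<'E'
import numpy as np, cv2
from bench import arm
from scipy.spatial.transform import Rotation as Rn
def cam(n):
    p=arm.camera_params(n); return p["intrinsics"],np.array(p["R"]),np.array(p["t"])
def w(n,u,v,z):   # pixel (native) -> world at height z
    K,R,t=cam(n); d=R.T@np.linalg.solve(K,[u,v,1]); c=-R.T@t
    return (c+d*(z-c[2])/d[2])[:2]
def px(n,X):
    K,R,t=cam(n); q=K@(R@np.array(X,float)+t); return q[:2]/q[2]
def crop(n,x0,y0,x1,y1,f,name):
    im=arm.camera(n)[y0:y1,x0:x1,::-1]
    cv2.imwrite(f"pics/{name}.png",cv2.resize(im,None,fx=f,fy=f,interpolation=cv2.INTER_CUBIC))
def go(target,zrot=None):
    """print move in tool axes from current pose to TCP target; zrot = desired world yaw (deg) of finger-closing line"""
    s=arm.get_state(); R=Rn.from_quat(s["orientation"]); M=R.as_matrix()
    d=M.T@(np.array(target)-s["ee_pos"])/150
    out=[0,0,0]
    if zrot is not None:
        b=None
        for k in(0,180,-180):
            a=np.radians(zrot+k); y=np.array([np.cos(a),np.sin(a),0]); z=np.array([0,0,-1.]); x=np.cross(y,z)
            r=(R.inv()*Rn.from_matrix(np.c_[x,y,z])).as_rotvec()/(np.pi/2)
            if b is None or np.linalg.norm(r)<np.linalg.norm(b): b=r
        out=b
    print("turn",np.round(out,3),"shift",np.round(d,3),"pos",np.round(s["ee_pos"],1),"gap",round(s["finger_gap"],1),"t",round(s["time"],1))
E
python3 - <<'E'
from h import *
crop("top",115,135,375,255,3,"c1")
crop("scene",80,150,330,330,3,"c2")
E
```

```text
(no output)
```

View pics/c1.png

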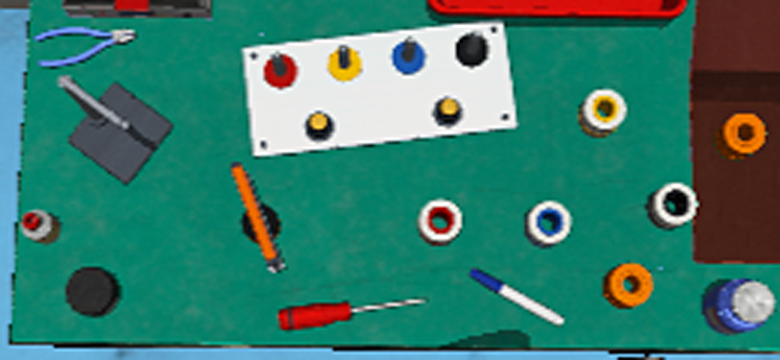

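View pics/c2.png

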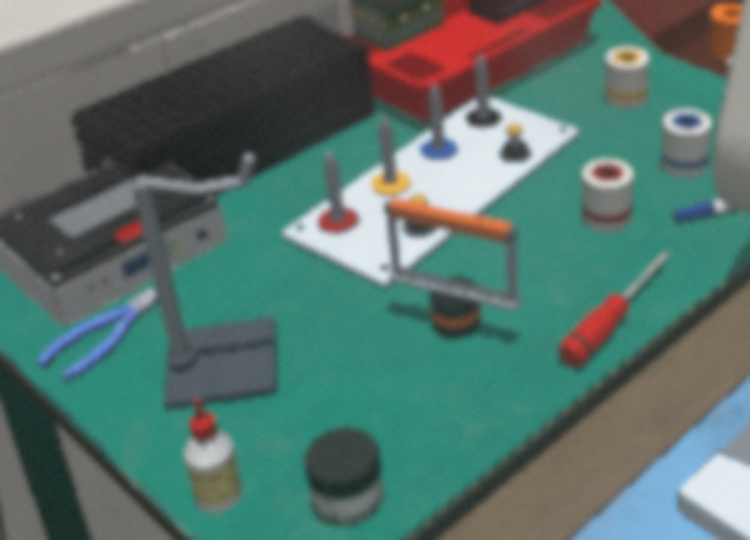

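The crops confirm the four white rolls by core colour. In c1 pixels: red (440,222), blue (549,223), yellow (604,110), black (673,205). The decoys at (744,133) and (630,286) are orange throughout. The stand corners, collars, pins, mallet bar and hook are also clear.

```bash
python3 - <<'E'
from h import *
f=lambda u,v,z:w("top",115+(u+.5)/3-.5,135+(v+.5)/3-.5,z)
pts={"c+x+y":(244,46,12,75,175),"c+x-y":(501,22,12,75,-175),"c-x-y":(518,127,12,-75,-175),"c-x+y":(254,157,12,-75,175),
"red":(281,71,16,35,127.5),"yel":(345,63,16,35,42.5),"blu":(408,57,16,35,-42.5),"blk":(472,50,16,35,-127.5),"pl":(319,121,50,-45,85),"pr":(448,105,50,-45,-85)}
W=np.array([f(*p[:3]) for p in pts.values()]);L=np.array([p[3:] for p in pts.values()],float)
def fit(W,L):
    U,S,V=np.linalg.svd((L-L.mean(0)).T@(W-W.mean(0)));R=(U@V).T
    return R,W.mean(0)-R@L.mean(0)
R,t=fit(W,L);print("stand",t,np.degrees(np.arctan2(R[1,0],R[0,0])))
for n,r,l in zip(pts,W-(L@R.T+t),L): print(n,np.round(r,1),np.round(R@l+t,1))
for n,u,v in(("red",440,222),("blue",549,223),("yellow",604,110),("black",673,205)):print("roll",n,np.round(f(u,v,60),1))
a,b=f(237,166,134),f(273,263,134);print("bar",a,b,(a+b)/2,np.linalg.norm(a-b),np.degrees(np.arctan2(*(b-a)[::-1])))
h=[f(*q,12) for q in((115,81),(172,127),(127,184),(68,137))];print("hook base",np.round(h,1),np.mean(h,0))
print("tip",f(63,79,229),"post",f(125,127,215));print("jar",f(92,290,53),"flux",f(32,219,109),"pump",f(752,300,128))
g=lambda u,v:(80+(u+.5)/3-.5,150+(v+.5)/3-.5)
print("scene: tip",w("scene",*g(249,158),229),"rolls red",w("scene",*g(608,172),60),"bar ends",w("scene",*g(393,207),134),w("scene",*g(511,229),134))
E
```

```text
stand [619.77450077 -11.06053925] 7.2978280266616276
c+x+y [ 0.1 -2.6] [671.9 172. ]
c+x-y [-5.   3.3] [ 716.4 -175.1]
c-x-y [ 1.1 -0. ] [ 567.6 -194.2]
c-x+y [-0.3 -1.3] [523.2 153. ]
red [-0.3 -0.5] [638.3 119.9]
yel [ 1.2 -0.3] [649.1  35.5]
blu [0.1 0.8] [659.9 -48.8]
blk [0.4 0.3] [ 670.7 -133.1]
pl [ 0.2 -1.2] [564.3  67.5]
pr [2.5 1.5] [ 585.9 -101.1]
roll red [434.6 -89.9]
roll blue [ 435.4 -228.2]
roll yellow [ 583.1 -300.1]
roll black [ 460.9 -386.7]
bar [489.76367409 161.06152313] [372.2870975  114.06034473] [431.02538579 137.56093393] 126.53006290720339 -158.19415585400267
hook base [[621.5 337.3]
 [561.1 260. ]
 [484.6 315.1]
 [545.5 394.7]] [553.17219289 326.77195144]
tip [572.1733315  355.01091881] post [519.68796948 283.75267351]
jar [343.29834865 345.00982977] flux [424.42453569 410.89268448] pump [ 336.22136116 -465.26768767]
scene: tip [517.76411597 285.13504467] rolls red [437.96211463 -91.23483338] bar ends [479.00132185 168.40066598] [373.84602397 119.96074994]
```

Stand at (620, -11), yaw 7.3°. In the hook crop the post is the far end and the tip is at about (518,285), so the hook's +x points along roughly 52°. I'll turn the tool so the fingers close along the stand's x, and go to the black roll first.

```bash
python3 -m jog '[[[0,0,-0.2,0,0,0,1],[0,0,-0.3,0,0,0,1],[0,0,-0.4,0,0,0,1],[0,0,-0.5,0,0,0,1],[0,0,-0.5,0,0,0,1]]]'; python3 -m jog '[[[0,0,-0.2,0,0,0,1],[0,0,-0.44,0,0,0,1],[0,0,-0.441,0,0,0,1],[0,0,-0.441,0,0,0,1],[0,0,-0.441,0,0,0,1]]]'
python3 -c "
from h import *
go([461,-387,150],7.3)"
```

```text
time: 0.82
ee_pos: [136.8, -609.7, 231.1]
orientation: [0.876, 0.482, 0.0, -0.0]
contact_force: [-0.3, -0.1, 1.1]
finger_gap: 85.5
grasp_force: 0.0
time: 1.45
ee_pos: [136.9, -609.8, 231.2]
orientation: [0.662, 0.75, 0.0, -0.0]
contact_force: [0.5, -0.1, -0.1]
finger_gap: 85.1
grasp_force: 0.0
turn [-0.    -0.    -0.002] shift [1.205 2.329 0.541] pos [ 136.9 -609.8  231.2] gap 85.1 t 1.4
```

```bash
python3 -m jog '[[[0,0,0,0.1,0.35,0,1],[0,0,0,0.3,0.7,0,1],[0,0,0,0.4,1,0,1],[0,0,0,0.4,1,0,1]]]' | head -2; python3 -m jog '[[[0,0,0,0.2,0.35,0,1],[0,0,0,0.4,0.7,0,1],[0,0,0,0.6,1,0,1],[0,0,0,0.6,1,0,1]]]' | head -2;  python3 -m jog '[[[0,0,0,0.205,0.33,0.2,1],[0,0,0,0.205,0.33,0.54,1],[0,0,0,0.205,0.33,0.54,1]]]'
python3 -c "
from h import *
crop('top',115,135,375,255,3,'c3')
go([461,-387,26],7.3)"
```

```text
time: 1.95
ee_pos: [280.5, -529.7, 231.4]
time: 2.45
ee_pos: [417.0, -421.2, 231.3]
time: 2.82
ee_pos: [457.5, -384.9, 146.9]
orientation: [0.661, 0.75, -0.0, -0.004]
contact_force: [-0.1, -0.4, -0.2]
finger_gap: 85.6
grasp_force: 0.0
turn [-0.002 -0.001 -0.001] shift [-0.009  0.017  0.823] pos [ 458.7 -386.2  149.4] gap 85.5 t 2.9
```

View pics/c3.png

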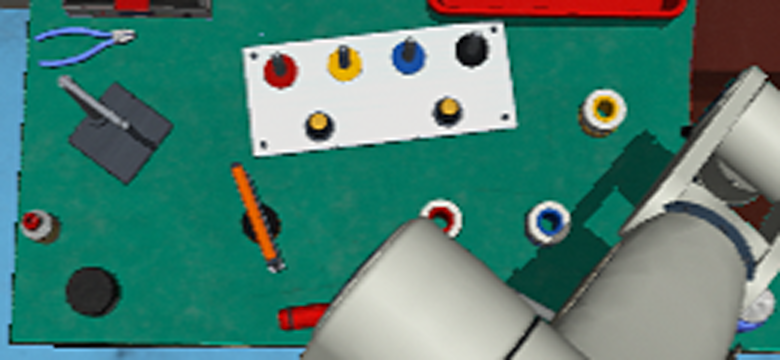

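The arm hides the black roll here, but the yellow, blue and red rolls haven't moved. I'll descend and grip.

```bash
python3 -m jog '[[[0,0,0,-0.01,0.01,0.3,1],[0,0,0,-0.01,0.01,0.6,1],[0,0,0,-0.01,0.01,0.82,1],[0,0,0,-0.01,0.01,0.82,1]]]'; python3 -m jog '[[[0,0,0,0,0,0,-1],[0,0,0,0,0,0,-1],[0,0,0,0,0,0,-1],[0,0,0,0,0,0,-1],[0,0,0,0,0,0,-1]]]';  python3 -m jog '[[[0,0,0,0,0,0,-1],[0,0,0,0,0,-0.2,-1],[0,0,0,0,0,-0.5,-1],[0,0,0,0,0,-0.87,-1],[0,0,0,0,0,-0.87,-1]]]'
python3 -c "
from h import *
go([670.7,-133.1,155],7.3)"
```

```text
time: 3.38
ee_pos: [461.0, -388.1, 27.3]
orientation: [0.661, 0.75, -0.0, -0.001]
contact_force: [-0.1, -0.2, 0.6]
finger_gap: 85.5
grasp_force: 0.0
time: 4.0
ee_pos: [463.3, -388.7, 30.2]
orientation: [0.66, 0.751, -0.0, 0.002]
contact_force: [-3.1, -0.3, 10.5]
finger_gap: 52.5
grasp_force: 61.5
time: 4.62
ee_pos: [464.8, -389.5, 164.0]
orientation: [0.66, 0.751, 0.0, 0.005]
contact_force: [0.8, -1.0, -0.6]
finger_gap: 52.5
grasp_force: 63.4
turn [0.004 0.005 0.   ] shift [1.52  1.579 0.06 ] pos [ 464.8 -389.5  164. ] gap 52.5 t 4.6
```

```bash
python3 -m jog '[[[0,0,0,0.3,0.3,0,-1],[0,0,0,0.6,0.6,0,-1],[0,0,0,0.9,0.9,0,-1],[0,0,0,1,1,0,-1]]]' | head -2; python3 -m jog '[[[0,0,0,0.25,0.25,0,-1],[0,0,0,0.53,0.58,0,-1],[0,0,0,0.53,0.58,0,-1],[0,0,0,0.53,0.58,0,-1]]]' 
python3 -c "
from h import *
crop('top',235,105,315,165,8,'c4')
crop('scene',150,110,260,200,6,'c5')
go([670.7,-133.1,145],7.3)"
```

```text
time: 5.12
ee_pos: [593.3, -216.4, 157.9]
time: 5.62
ee_pos: [667.2, -129.1, 157.4]
orientation: [0.66, 0.751, -0.0, -0.0]
contact_force: [-0.1, -0.3, -1.5]
finger_gap: 52.6
grasp_force: 63.4
turn [-0.001  0.    -0.   ] shift [-0.022  0.024  0.084] pos [ 666.8 -130.2  157.6] gap 52.6 t 5.7
```

View pics/c5.png

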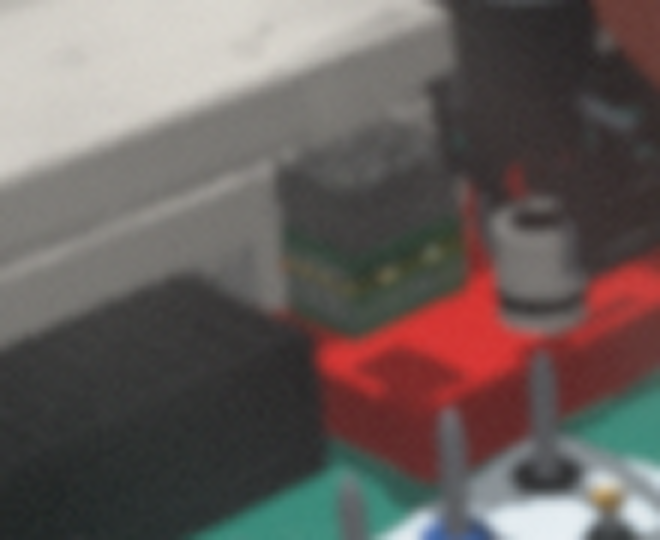

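The scene crop shows the black roll (540,265) right above the black spindle tip (543,355). I'll correct by 3 mm and go down.

```bash
python3 -m jog '[[[0,0,0,-0.022,0.024,0,-1],[0,0,0,-0.022,0.024,0,-1],[0,0,0,-0.022,0.024,0.2,-1],[0,0,0,-0.022,0.024,0.3,-1]]]'; python3 -m jog '[[[0,0,0,0,0,0.15,-1],[0,0,0,0,0,0.3,-1],[0,0,0,0,0,0.4,-1],[0,0,0,0,0,0.4,-1]]]' 
python3 -c "
from h import *
go([670.7,-133.1,46],7.3)"
```

```text
time: 6.22
ee_pos: [670.9, -132.4, 111.4]
orientation: [0.661, 0.751, -0.0, -0.001]
contact_force: [-0.0, 0.3, -0.6]
finger_gap: 52.3
grasp_force: 63.5
time: 6.72
ee_pos: [671.0, -132.1, 51.6]
orientation: [0.66, 0.751, -0.001, -0.001]
contact_force: [-0.6, -0.6, -1.2]
finger_gap: 52.4
grasp_force: 63.5
turn [-0.001 -0.     0.   ] shift [-0.007 -0.003  0.038] pos [ 671.  -132.1   51.6] gap 52.4 t 6.7
```

```bash
python3 -m jog '[[[0,0,0,-0.003,0,0.025,-1],[0,0,0,-0.003,0,0.045,-1],[0,0,0,-0.003,0,0.045,-1]]]'; python3 -m jog '[[[0,0,0,0,0,0,-0.5],[0,0,0,0,0,0,0.3],[0,0,0,0,0,0,0.9],[0,0,0,0,0,0,0.9],[0,0,0,0,0,0,0.9]]]' ; python3 -m jog '[[[0,0,0,0,0,-0.3,0.9],[0,0,0,0,0,-0.6,0.9],[0,0,0,0,0,-0.8,0.9],[0,0,0,0,0,-0.8,0.9]]]' 
python3 -c "
from h import *
crop('scene',150,130,330,265,4,'c6')
go([583.1,-300.1,155],7.3)"
```

```text
time: 7.1
ee_pos: [672.2, -132.6, 46.4]
orientation: [0.66, 0.751, 0.0, 0.0]
contact_force: [-0.1, -0.2, -1.6]
finger_gap: 52.6
grasp_force: 63.5
time: 7.72
ee_pos: [659.0, -133.4, 40.4]
orientation: [0.661, 0.751, -0.008, -0.01]
contact_force: [-29.0, -11.8, -7.9]
finger_gap: 80.8
grasp_force: 14.8
time: 8.22
ee_pos: [674.0, -132.9, 169.5]
orientation: [0.66, 0.751, 0.002, 0.003]
contact_force: [-0.3, 0.2, 0.5]
finger_gap: 81.0
grasp_force: 0.0
turn [0.002 0.001 0.   ] shift [-1.031 -0.736  0.082] pos [ 672.8 -132.7  167.5] gap 81.2 t 8.3
```

View pics/c6.png

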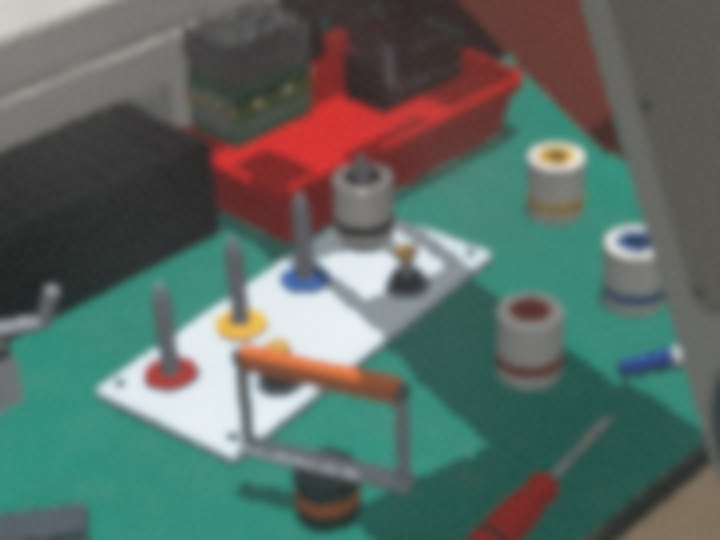

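The black roll is seated. Opening wide made a finger touch the red tray, so I'll release with a smaller opening from now on. Next is the yellow roll, after checking its position in this view (crop 556,155).

```bash
python3 -m jog '[[[0,0,0,-0.3,-0.2,0,1],[0,0,0,-0.6,-0.4,0,1],[0,0,0,-0.9,-0.6,0,1],[0,0,0,-1,-0.736,0,1],[0,0,0,-1,-0.736,0,1]]]' 
python3 -c "
from h import *
print(w('scene',289,168.7,60),w('scene',150+530/4,130+308/4,60),w('scene',150+633/4,130+240/4,60))
go([583.1,-300.1,26],7.3)"
```

```text
time: 8.9
ee_pos: [579.9, -296.0, 165.0]
orientation: [0.661, 0.75, -0.0, -0.001]
contact_force: [-0.2, -0.2, 0.4]
finger_gap: 85.4
grasp_force: 0.0
[ 584.36508596 -302.24554883] [437.56357859 -91.58811621] [ 438.81348252 -228.57353189]
turn [-0.001 -0.001 -0.001] shift [-0.031  0.019  0.926] pos [ 579.9 -296.   165. ] gap 85.4 t 8.9
```

```bash
python3 -m jog '[[[0,0,0,-0.034,0.02,0.3,1],[0,0,0,-0.034,0.02,0.6,1],[0,0,0,-0.034,0.02,0.9,1],[0,0,0,-0.034,0.02,0.92,1],[0,0,0,-0.034,0.02,0.92,1]]]'; python3 -m jog '[[[0,0,0,0,0,0,-1],[0,0,0,0,0,0,-1],[0,0,0,0,0,0,-1],[0,0,0,0,0,0,-1],[0,0,0,0,0,0,-1]]]';  python3 -m jog '[[[0,0,0,0,0,0,-1],[0,0,0,0,0,-0.2,-1],[0,0,0,0,0,-0.5,-1],[0,0,0,0,0,-0.87,-1],[0,0,0,0,0,-0.87,-1]]]'
python3 -c "
from h import *
go([649.1,35.5,157],7.3)"
```

```text
time: 9.52
ee_pos: [586.1, -299.5, 28.8]
orientation: [0.66, 0.751, 0.0, 0.0]
contact_force: [-0.2, -0.7, 0.8]
finger_gap: 85.4
grasp_force: 0.0
time: 10.15
ee_pos: [586.2, -300.6, 30.2]
orientation: [0.66, 0.751, 0.0, 0.001]
contact_force: [-1.3, 0.9, 8.1]
finger_gap: 51.6
grasp_force: 62.9
time: 10.78
ee_pos: [588.1, -301.7, 164.4]
orientation: [0.66, 0.751, 0.001, 0.005]
contact_force: [0.0, -0.3, -2.3]
finger_gap: 51.8
grasp_force: 63.8
turn [0.005 0.003 0.   ] shift [2.178 0.69  0.043] pos [ 588.1 -301.7  164.4] gap 51.8 t 10.8
```

```bash
python3 -m jog '[[[0,0,0,0.3,0.1,0,-1],[0,0,0,0.6,0.25,0,-1],[0,0,0,0.9,0.3,0,-1],[0,0,0,1,0.35,0,-1]]]' | head -2; python3 -m jog '[[[0,0,0,0.3,0.1,0,-1],[0,0,0,0.6,0.2,0,-1],[0,0,0,0.9,0.3,0,-1],[0,0,0,1,0.34,0,-1]]]'|head -2;python3 -m jog '[[[0,0,0,0.178,0,0,-1],[0,0,0,0.178,0,0,-1],[0,0,0,0.178,0,0,-1]]]'
python3 -c "
from h import *
go([649.1,35.5,150],7.3)"
```

```text
time: 11.28
ee_pos: [617.2, -142.1, 157.6]
time: 11.78
ee_pos: [649.7, 12.5, 158.0]
time: 12.15
ee_pos: [646.0, 36.0, 158.2]
orientation: [0.66, 0.751, -0.0, 0.0]
contact_force: [-0.5, 0.0, -2.1]
finger_gap: 51.6
grasp_force: 63.6
turn [-0.  0.  0.] shift [-0.006  0.02   0.055] pos [646.   36.  158.2] gap 51.6 t 12.2
```

```bash
python3 -m jog '[[[0,0,0,-0.006,0.02,0,-1],[0,0,0,-0.006,0.02,0.1,-1],[0,0,0,-0.006,0.02,0.25,-1],[0,0,0,-0.006,0.02,0.35,-1]]]'; python3 -m jog '[[[0,0,0,0,0,0.15,-1],[0,0,0,0,0,0.3,-1],[0,0,0,0,0,0.37,-1],[0,0,0,0,0,0.39,-1],[0,0,0,0,0,0.39,-1]]]' 
python3 -c "
from h import *
go([649.1,35.5,46],7.3)"
```

```text
time: 12.65
ee_pos: [648.3, 36.2, 104.0]
orientation: [0.661, 0.751, -0.001, -0.001]
contact_force: [-1.4, -0.1, -1.2]
finger_gap: 51.5
grasp_force: 63.6
time: 13.28
ee_pos: [649.5, 36.6, 47.9]
orientation: [0.66, 0.751, 0.0, 0.0]
contact_force: [-0.0, -0.1, -2.4]
finger_gap: 51.6
grasp_force: 63.6
turn [0. 0. 0.] shift [-0.007 -0.004  0.013] pos [649.5  36.6  47.9] gap 51.6 t 13.3
```

```bash
python3 -m jog '[[[0,0,0,0,0,0.013,-1],[0,0,0,0,0,0.013,-1]]]'; python3 -m jog '[[[0,0,0,0,0,0,-0.2],[0,0,0,0,0,0,0.3],[0,0,0,0,0,0,0.45],[0,0,0,0,0,0,0.45],[0,0,0,0,0,0,0.45]]]' ; python3 -m jog '[[[0,0,0,0,0,-0.3,0.45],[0,0,0,0,0,-0.6,0.45],[0,0,0,0,0,-0.8,0.45],[0,0,0,0,0,-0.8,0.45]]]' 
python3 -c "
from h import *
go([435.4,-229,160],7.3)"
```

```text
time: 13.52
ee_pos: [649.8, 36.7, 46.3]
orientation: [0.66, 0.751, 0.001, 0.001]
contact_force: [1.0, -0.2, 0.3]
finger_gap: 51.9
grasp_force: 63.7
time: 14.15
ee_pos: [649.1, 36.6, 45.6]
orientation: [0.66, 0.751, -0.0, -0.0]
contact_force: [-0.5, 0.9, 0.1]
finger_gap: 61.7
grasp_force: 0.0
time: 14.65
ee_pos: [650.9, 36.7, 168.4]
orientation: [0.66, 0.751, 0.002, 0.002]
contact_force: [0.2, 0.0, -0.5]
finger_gap: 62.1
grasp_force: 0.0
turn [0.003 0.    0.   ] shift [-1.573 -1.651  0.049] pos [650.9  36.7 168.4] gap 62.1 t 14.7
```

Next is the blue roll.

```bash
python3 -m jog '[[[0,0,0,-0.3,-0.3,0,1],[0,0,0,-0.6,-0.6,0,1],[0,0,0,-0.9,-0.9,0,1],[0,0,0,-1,-1,0,1]]]' | head -2;  python3 -m jog '[[[0,0,0,-0.3,-0.3,0,1],[0,0,0,-0.573,-0.64,0,1],[0,0,0,-0.573,-0.64,0,1],[0,0,0,-0.573,-0.64,0,1]]]'
python3 -c "
from h import *
crop('scene',130,130,330,280,4,'c7')
crop('top',235,165,335,225,6,'c8')
go([436,-228.5,26],7.3)"
```

```text
time: 15.15
ee_pos: [516.5, -133.1, 164.2]
time: 15.65
ee_pos: [435.0, -228.8, 164.9]
orientation: [0.661, 0.75, 0.0, -0.0]
contact_force: [0.9, -0.4, -0.7]
finger_gap: 85.1
grasp_force: 0.0
turn [-0.    -0.     0.001] shift [-0.003  0.     0.928] pos [ 436.  -228.1  165.2] gap 85.4 t 15.8
```

View pics/c7.png

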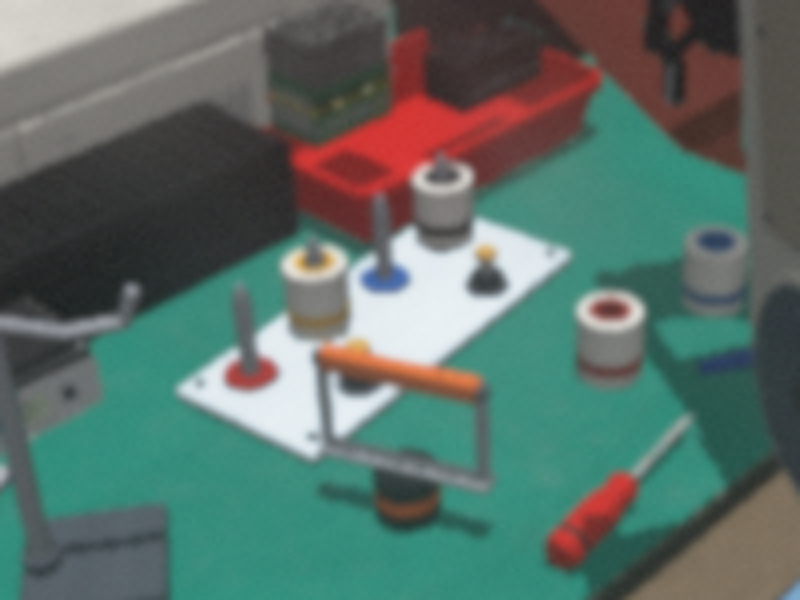

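Yellow and black are seated at (317,290) and (443,205). The blue (715,243) and red (610,312) rolls are unmoved. Gripping blue.

```bash
python3 -m jog '[[[0,0,0,0,0,0.3,1],[0,0,0,0,0,0.6,1],[0,0,0,0,0,0.9,1],[0,0,0,0,0,0.92,1],[0,0,0,0,0,0.92,1]]]'|head -2; python3 -m jog '[[[0,0,0,0,0,0,-1],[0,0,0,0,0,0,-1],[0,0,0,0,0,0,-1],[0,0,0,0,0,0,-1],[0,0,0,0,0,0,-1]]]';  python3 -m jog '[[[0,0,0,0,0,0,-1],[0,0,0,0,0,-0.2,-1],[0,0,0,0,0,-0.5,-1],[0,0,0,0,0,-0.87,-1],[0,0,0,0,0,-0.87,-1]]]'
python3 -c "
from h import *
go([659.9,-48.8,157],7.3)"
```

```text
time: 16.38
ee_pos: [436.3, -228.5, 28.2]
time: 17.0
ee_pos: [436.5, -229.3, 29.5]
orientation: [0.661, 0.751, 0.0, 0.001]
contact_force: [-0.5, 1.9, 13.7]
finger_gap: 52.5
grasp_force: 60.6
time: 17.62
ee_pos: [437.9, -230.3, 162.8]
orientation: [0.66, 0.751, 0.001, 0.004]
contact_force: [0.7, -0.3, -2.0]
finger_gap: 52.7
grasp_force: 64.1
turn [0.005 0.003 0.   ] shift [1.011 1.622 0.045] pos [ 437.9 -230.3  162.8] gap 52.7 t 17.6
```

```bash
python3 -m jog '[[[0,0,0,0.2,0.3,0,-1],[0,0,0,0.4,0.6,0,-1],[0,0,0,0.6,0.9,0,-1],[0,0,0,0.7,1,0,-1]]]' | head -2; python3 -m jog '[[[0,0,0,0.1,0.2,0,-1],[0,0,0,0.2,0.4,0,-1],[0,0,0,0.308,0.635,0,-1],[0,0,0,0.308,0.635,0,-1],[0,0,0,0.308,0.635,0,-1]]]'
python3 -c "
from h import *
go([659.9,-48.8,150],7.3)"
```

```text
time: 18.12
ee_pos: [572.1, -103.6, 157.3]
time: 18.75
ee_pos: [657.8, -47.9, 157.1]
orientation: [0.66, 0.751, -0.001, -0.001]
contact_force: [-0.4, 0.8, -3.0]
finger_gap: 52.5
grasp_force: 64.2
turn [-0.002 -0.     0.001] shift [-0.008  0.013  0.047] pos [657.8 -47.9 157.1] gap 52.5 t 18.8
```

```bash
python3 -m jog '[[[0,0,0,-0.01,0.01,0,-1],[0,0,0,-0.01,0.01,0.1,-1],[0,0,0,-0.01,0.01,0.25,-1],[0,0,0,-0.01,0.01,0.35,-1]]]'|head -4; python3 -m jog '[[[0,0,0,0,0,0.15,-1],[0,0,0,0,0,0.3,-1],[0,0,0,0,0,0.37,-1],[0,0,0,0,0,0.39,-1],[0,0,0,0,0,0.39,-1]]]' 
python3 -c "
from h import *
go([659.9,-48.8,46],7.3)"
```

```text
time: 19.25
ee_pos: [659.8, -49.1, 103.7]
orientation: [0.661, 0.751, -0.001, -0.001]
contact_force: [-0.2, -0.2, -2.1]
time: 19.88
ee_pos: [661.3, -48.9, 47.5]
orientation: [0.66, 0.751, 0.0, 0.0]
contact_force: [0.4, 0.8, -1.7]
finger_gap: 52.4
grasp_force: 64.2
turn [0. 0. 0.] shift [ 0.002 -0.009  0.01 ] pos [661.3 -48.9  47.5] gap 52.4 t 19.9
```

```bash
python3 -m jog '[[[0,0,0,0,0,0.014,-1],[0,0,0,0,0,0.014,-1]]]'|head -4; python3 -m jog '[[[0,0,0,0,0,0,-0.2],[0,0,0,0,0,0,0.3],[0,0,0,0,0,0,0.45],[0,0,0,0,0,0,0.45],[0,0,0,0,0,0,0.45]]]'|sed -n 2,5p ; python3 -m jog '[[[0,0,0,0,0,-0.3,0.45],[0,0,0,0,0,-0.6,0.45],[0,0,0,0,0,-0.8,0.45],[0,0,0,0,0,-0.8,0.45]]]' |head -2;python3 -m jog '[[[0,0,0,-0.1,-0.3,0,1],[0,0,0,-0.1,-0.6,0,1],[0,0,0,-0.1,-0.9,0,1],[0,0,0,-0.1,-1,0,1],[0,0,0,-0.1,-1,0,1]]]'
python3 -c "
from h import *
go([436,-90.5,160],7.3)
crop('scene',130,130,330,280,4,'c9')"
```

```text
time: 20.12
ee_pos: [661.6, -48.8, 45.7]
orientation: [0.66, 0.751, 0.0, 0.001]
contact_force: [1.2, 1.6, -1.1]
ee_pos: [660.9, -48.8, 45.0]
orientation: [0.66, 0.751, -0.0, -0.0]
contact_force: [0.0, -0.5, 0.2]
finger_gap: 61.9
time: 21.25
ee_pos: [662.6, -48.9, 167.9]
time: 21.88
ee_pos: [513.6, -82.9, 164.6]
orientation: [0.661, 0.751, -0.0, -0.0]
contact_force: [0.5, -0.8, -0.1]
finger_gap: 85.3
grasp_force: 0.0
turn [-0. -0.  0.] shift [ 0.016 -0.52   0.031] pos [513.6 -82.9 164.6] gap 85.3 t 21.9
```

View pics/c9.png

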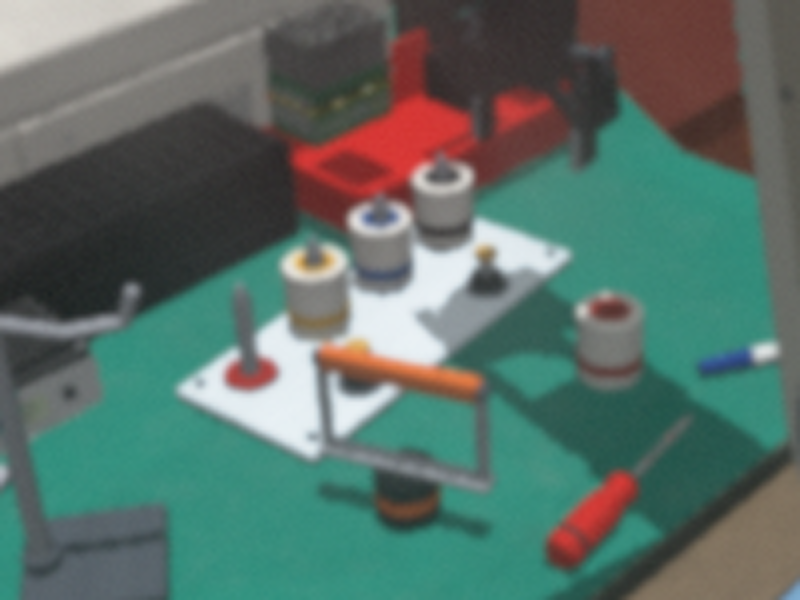

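The blue roll is seated (380,245) and red (610,312) is where it was. Gripping red.

```bash
python3 -m jog '[[[0,0,0,0.016,-0.3,0,1],[0,0,0,0.016,-0.52,0,1],[0,0,0,0.016,-0.52,0.3,1],[0,0,0,0.016,-0.52,0.6,1],[0,0,0,0.016,-0.52,0.7,1]]]'|head -2; python3 -m jog '[[[0,0,0,0,0,0.22,1],[0,0,0,0,0,0.22,1],[0,0,0,0,0,0.22,1]]]'|head -2;  python3 -m jog '[[[0,0,0,0,0,0,-1],[0,0,0,0,0,0,-1],[0,0,0,0,0,0,-1],[0,0,0,0,0,0,-1],[0,0,0,0,0,0,-1]]]';  python3 -m jog '[[[0,0,0,0,0,0,-1],[0,0,0,0,0,-0.2,-1],[0,0,0,0,0,-0.5,-1],[0,0,0,0,0,-0.87,-1],[0,0,0,0,0,-0.87,-1]]]'
python3 -c "
from h import *
go([638.3,119.9,157],7.3)"
```

```text
time: 22.55
ee_pos: [436.3, -90.1, 57.9]
time: 22.92
ee_pos: [437.5, -90.5, 27.9]
time: 23.55
ee_pos: [437.3, -90.6, 28.3]
orientation: [0.66, 0.751, 0.0, 0.001]
contact_force: [-2.9, 1.2, 12.0]
finger_gap: 52.3
grasp_force: 61.6
time: 24.18
ee_pos: [439.1, -91.0, 161.6]
orientation: [0.66, 0.751, 0.002, 0.004]
contact_force: [1.2, 0.1, -3.2]
finger_gap: 52.1
grasp_force: 64.7
turn [0.005 0.002 0.   ] shift [1.225 1.496 0.039] pos [439.1 -91.  161.6] gap 52.1 t 24.2
```

```bash
python3 -m jog '[[[0,0,0,0.2,0.3,0,-1],[0,0,0,0.4,0.6,0,-1],[0,0,0,0.6,0.9,0,-1],[0,0,0,0.8,1,0,-1]]]' | head -2; python3 -m jog '[[[0,0,0,0.2,0.2,0,-1],[0,0,0,0.42,0.4,0,-1],[0,0,0,0.42,0.51,0,-1],[0,0,0,0.42,0.51,0,-1],[0,0,0,0.42,0.51,0,-1]]]'
python3 -c "
from h import *
go([638.3,119.9,150],7.3)"
```

```text
time: 24.68
ee_pos: [571.5, 49.2, 156.3]
time: 25.3
ee_pos: [636.4, 119.5, 156.4]
orientation: [0.661, 0.751, -0.001, -0.001]
contact_force: [-0.8, 0.1, -2.6]
finger_gap: 51.7
grasp_force: 64.5
turn [-0.001  0.     0.   ] shift [0.001 0.013 0.043] pos [636.4 119.5 156.4] gap 51.7 t 25.3
```

```bash
python3 -m jog '[[[0,0,0,0,0.006,0,-1],[0,0,0,0,0.006,0.1,-1],[0,0,0,0,0.006,0.25,-1],[0,0,0,0,0.006,0.35,-1]]]'|head -4; python3 -m jog '[[[0,0,0,0,0,0.15,-1],[0,0,0,0,0,0.3,-1],[0,0,0,0,0,0.37,-1],[0,0,0,0,0,0.39,-1],[0,0,0,0,0,0.39,-1]]]' 
python3 -c "
from h import *
go([638.3,119.9,45],7.3)"
```

```text
time: 25.8
ee_pos: [637.6, 119.8, 103.2]
orientation: [0.661, 0.751, -0.001, -0.001]
contact_force: [-0.6, -0.7, -2.7]
time: 26.42
ee_pos: [638.9, 120.2, 46.9]
orientation: [0.66, 0.751, 0.0, 0.0]
contact_force: [0.3, 0.4, -2.0]
finger_gap: 51.6
grasp_force: 64.5
turn [ 0. -0.  0.] shift [-0.001 -0.004  0.013] pos [638.9 120.2  46.9] gap 51.6 t 26.4
```

```bash
python3 -m jog '[[[0,0,0,0,0,0.014,-1],[0,0,0,0,0,0.014,-1]]]'|head -4; python3 -m jog '[[[0,0,0,0,0,0,-0.2],[0,0,0,0,0,0,0.3],[0,0,0,0,0,0,0.45],[0,0,0,0,0,0,0.45],[0,0,0,0,0,0,0.45]]]'|sed -n 2,5p ; python3 -m jog '[[[0,0,0,0,0,-0.3,0.45],[0,0,0,0,0,-0.6,0.45],[0,0,0,0,0,-0.8,0.45],[0,0,0,0,0,-0.8,0.45]]]' |head -2
python3 - <<'E'
from h import *
def bar(im,n,x0,y0,roi):
    a,b,c,d=roi; h=cv2.cvtColor(im,cv2.COLOR_BGR2HSV); m=cv2.inRange(h,(5,120,90),(20,255,255))
    k=np.zeros_like(m);k[b:d,a:c]=m[b:d,a:c]
    n_,l,s,_=cv2.connectedComponentsWithStats(k);i=1+np.argmax(s[1:,4]);k=(l==i).astype(np.uint8)
    r=cv2.minAreaRect(cv2.findNonZero(k));B=cv2.boxPoints(r);e=[np.linalg.norm(B[1]-B[0]),np.linalg.norm(B[2]-B[1])]
    p,q=((B[0]+B[1])/2,(B[2]+B[3])/2) if e[0]<e[1] else ((B[1]+B[2])/2,(B[3]+B[0])/2)
    P=[w(n,x0+(t[0]+.5)/3-.5,y0+(t[1]+.5)/3-.5,128) for t in(p,q)]
    d=P[0]-P[1];print(n,np.round(P,1),(P[0]+P[1])/2,np.linalg.norm(d),np.degrees(np.arctan2(d[1],d[0])))
bar(cv2.imread("pics/c1.png"),"top",115,135,(220,150,300,280))
bar(cv2.imread("pics/c2.png"),"scene",80,150,(370,190,530,250))
go([431,139,165],113)
E
```

```text
time: 26.68
ee_pos: [638.8, 120.2, 44.8]
orientation: [0.66, 0.751, 0.0, 0.0]
contact_force: [0.0, -0.3, -2.9]
ee_pos: [638.6, 120.1, 44.4]
orientation: [0.66, 0.751, 0.0, 0.0]
contact_force: [-0.8, -0.1, 0.8]
finger_gap: 62.1
time: 27.8
ee_pos: [640.2, 120.4, 167.2]
top [[490.7 163.7]
 [377.3 117.2]] [434.03743782 140.43782586] 122.568331461896 22.296631741230346
scene [[493.3 158.2]
 [377.5 122.6]] [435.3806676  140.40609472] 121.17679482137427 17.08898688909982
turn [ 0.003 -0.002  0.826] shift [ 0.301 -1.368  0.008] pos [640.2 120.4 167.2] gap 62.0 t 27.8
```

```bash
python3 -m jog '[[[0,0,-0.1,0.1,-0.3,0,0.45],[0,0,-0.2,0.2,-0.6,0,0.45],[0,0,-0.3,0.326,-0.9,0,0.45],[0,0,-0.4,0.326,-1,0,0],[0,0,-0.4,0.326,-1,0,0]]]' | head -2; python3 -m jog '[[[0,0,-0.1,0,0,0,0],[0,0,-0.2,0,0,0,0],[0,0,-0.3,0,0,0,0],[0,0,-0.4,0,0,0,0],[0,0,-0.5,0,0,0,0]]]'|head -2;python3 -m jog '[[[0,0,-0.1,0,0,0,0],[0,0,-0.2,0,0,0,0],[0,0,-0.258,0,0,0,0],[0,0,-0.258,0,0,0,0],[0,0,-0.258,0,0,0,0]]]'
python3 -c "
from h import *
crop('scene',150,160,290,290,4,'d1')
go([445.6,144.8,106],111.5)"
```

```text
time: 28.42
ee_pos: [482.1, 149.3, 163.5]
time: 29.05
ee_pos: [484.5, 149.3, 163.8]
time: 29.68
ee_pos: [484.0, 149.4, 164.0]
orientation: [-0.185, 0.983, -0.0, -0.0]
contact_force: [0.5, -0.0, 0.4]
finger_gap: 42.9
grasp_force: 0.0
turn [-0.    -0.    -0.001] shift [0.249 0.065 0.388] pos [483.9 149.4 164.1] gap 42.7 t 29.7
```

View pics/d1.png

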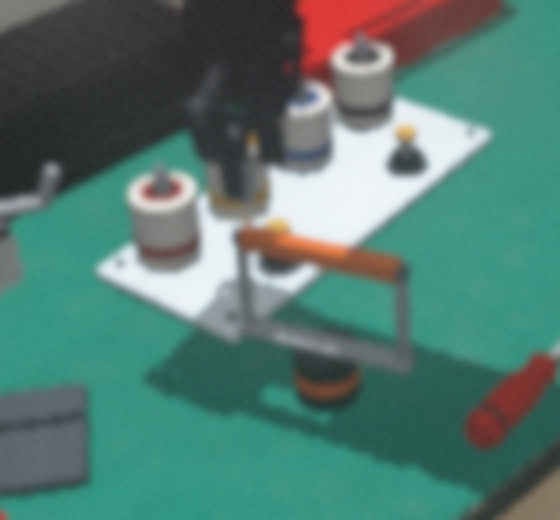

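The red roll is seated (163,220) and the mallet is undisturbed, with its bar from (240,238) to (403,270). I'll straddle the bar and grip it.

```bash
python3 -m jog '[[[0,0,0,0.249,0.065,0,0],[0,0,0,0.249,0.065,0,0],[0,0,0,0.249,0.065,0.2,0],[0,0,0,0.249,0.065,0.38,0],[0,0,0,0.249,0.065,0.38,0]]]'; python3 -m jog '[[[0,0,0,0,0,0,-1],[0,0,0,0,0,0,-1],[0,0,0,0,0,0,-1],[0,0,0,0,0,0,-1],[0,0,0,0,0,0,-1]]]';  python3 -m jog '[[[0,0,0,0,0,0,-1],[0,0,0,0,0,-0.1,-1],[0,0,0,0,0,-0.2,-1],[0,0,0,0,0,-0.2,-1]]]'
python3 -c "
from h import *
crop('scene',150,120,310,290,4,'d2')
go([564.3,67.5,106],111.5)"
```

```text
time: 30.35
ee_pos: [444.7, 144.5, 106.1]
orientation: [-0.187, 0.982, -0.0, -0.001]
contact_force: [0.2, -0.3, -0.5]
finger_gap: 42.7
grasp_force: 0.0
time: 30.98
ee_pos: [446.3, 145.3, 108.5]
orientation: [-0.187, 0.982, 0.0, 0.001]
contact_force: [-0.4, 0.9, 7.5]
finger_gap: 12.9
grasp_force: 59.7
time: 31.48
ee_pos: [446.2, 145.1, 139.0]
orientation: [-0.187, 0.982, 0.0, 0.001]
contact_force: [-0.0, 0.7, -3.5]
finger_gap: 13.1
grasp_force: 58.8
turn [-0.     0.001  0.001] shift [-0.545 -0.77   0.216] pos [445.7 144.9 138.2] gap 12.8 t 31.5
```

View pics/d2.png

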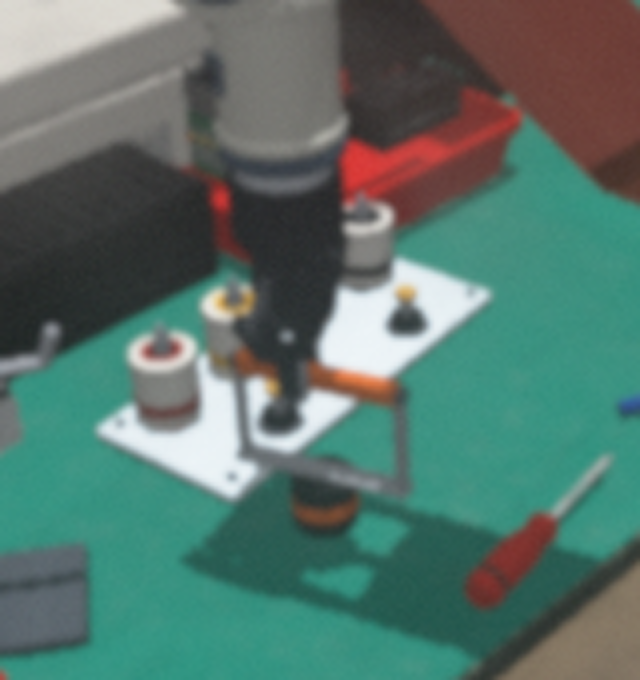

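The mallet is held by the bar, (240,365) to (403,392), with its face about 108 mm below the TCP. I'll turn the bar parallel to the row, so the yoke clears the rolls, and go over the left pin.

```bash
python3 -m jog '[[[0,0,0,0,0,-0.2,-1],[0,0,0.1,0,0,-0.35,-1],[0,0,0.2,0,0,-0.35,-1],[0,0,0.3,0,0,-0.35,-1],[0,0,0.4,0,0,-0.35,-1]]]' | head -2; python3 -m jog '[[[0,0,0.1,0,0,0,-1],[0,0,0.2,0,0,0,-1],[0,0,0.3,0,0,0,-1],[0,0,0.4,0,0,0,-1],[0,0,0.4,0,0,0,-1]]]'|head -2;python3 -m jog '[[[0,0,0.1,0,0,0,-1],[0,0,0.2,0,0,0,-1],[0,0,0.3,0,0,0,-1],[0,0,0.358,0,0,0,-1],[0,0,0.358,0,0,0,-1]]]'
python3 -c "
from h import *
go([565.8,55.6,170],7.3)"
```

```text
time: 32.15
ee_pos: [444.8, 144.6, 189.5]
time: 32.78
ee_pos: [444.8, 144.6, 189.5]
time: 33.4
ee_pos: [445.0, 144.7, 189.6]
orientation: [0.659, 0.752, -0.0, -0.0]
contact_force: [0.0, -0.1, -3.9]
finger_gap: 12.8
grasp_force: 59.2
turn [-0.     0.     0.003] shift [-0.695  0.72   0.131] pos [445.  144.7 189.6] gap 12.8 t 33.4
```

```bash
python3 -m jog '[[[0,0,0,-0.25,0.25,0,-1],[0,0,0,-0.5,0.5,0,-1],[0,0,0,-0.695,0.72,0,-1],[0,0,0,-0.695,0.72,0,-1],[0,0,0,-0.695,0.72,0.1,-1]]]'
python3 -c "
from h import *
crop('top',160,135,290,215,6,'d3')
crop('scene',140,120,300,250,4,'d4')
go([565.8,55.6,160],7.3)"
```

```text
time: 34.02
ee_pos: [565.7, 55.3, 174.7]
orientation: [0.66, 0.752, 0.0, 0.0]
contact_force: [0.1, -0.9, -2.7]
finger_gap: 12.8
grasp_force: 59.3
turn [-0.003 -0.     0.002] shift [-0.002  0.018  0.083] pos [563.2  55.6 172.5] gap 12.9 t 34.1
```

View pics/d4.png

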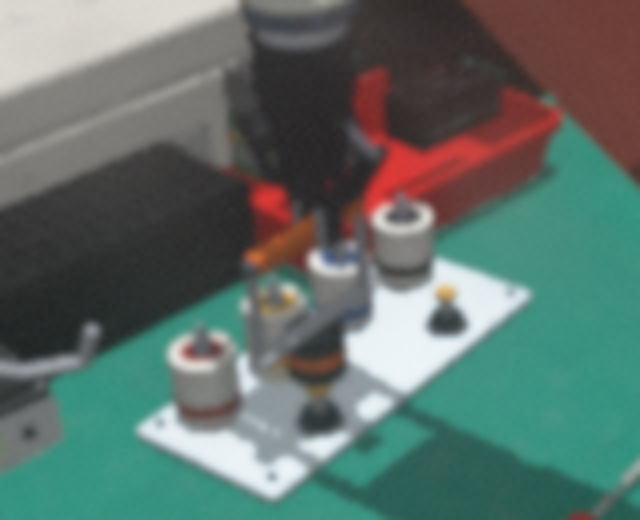

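The head (316,360) is right above the left pin (320,395). Pressing.

```bash
python3 -m jog '[[[0,0,0,0,0,0.05,-1],[0,0,0,0,0,0.1,-1],[0,0,0,0,0,0.13,-1],[0,0,0,0,0,0.16,-1],[0,0,0,0,0,0.18,-1]]]';python3 -m jog '[[[0,0,0,0,0,0.02,-1],[0,0,0,0,0,0.04,-1],[0,0,0,0,0,0.04,-1]]]'
```

```text
time: 34.75
ee_pos: [565.8, 55.3, 148.0]
orientation: [0.66, 0.751, 0.0, 0.0]
contact_force: [-1.6, 1.2, 3.9]
finger_gap: 12.8
grasp_force: 60.4
time: 35.12
ee_pos: [567.0, 55.1, 144.2]
orientation: [0.66, 0.751, 0.001, 0.001]
contact_force: [-4.8, -1.6, 23.0]
finger_gap: 13.1
grasp_force: 63.4
```

Bottomed out: 23 N at the height expected for fully down. Now the right pin, 170 mm along -tool x.

```bash
python3 -m jog '[[[0,0,0,0,0,-0.1,-1],[0,0,0,0,0,-0.22,-1],[0,0,0,0,0,-0.25,-1],[0,0,0,-0.3,0,-0.25,-1],[0,0,0,-0.6,0,-0.25,-1]]]'|head -2;python3 -m jog '[[[0,0,0,-0.3,0,0,-1],[0,0,0,-0.533,0,0,-1],[0,0,0,-0.533,0,0,-1],[0,0,0,-0.533,0,0,-1]]]'
python3 -c "
from h import *
go([587.4,-113,144.5],7.3)"
```

```text
time: 35.75
ee_pos: [577.3, -34.7, 179.4]
time: 36.25
ee_pos: [587.0, -113.0, 179.0]
orientation: [0.661, 0.751, -0.0, -0.0]
contact_force: [-0.3, 0.5, -4.1]
finger_gap: 13.0
grasp_force: 59.4
turn [-0. -0.  0.] shift [-0.     0.003  0.23 ] pos [ 587. -113.  179.] gap 13.0 t 36.2
```

```bash
python3 -m jog '[[[0,0,0,0,0,0.07,-1],[0,0,0,0,0,0.14,-1],[0,0,0,0,0,0.18,-1],[0,0,0,0,0,0.21,-1],[0,0,0,0,0,0.23,-1]]]';python3 -m jog '[[[0,0,0,0,0,0.02,-1],[0,0,0,0,0,0.035,-1],[0,0,0,0,0,0.035,-1]]]'; python3 -m jog '[[[0,0,0,0,0,-0.1,-1],[0,0,0,0,0,-0.3,-1],[0,0,0,0,0,-0.6,-1],[0,0,0,0,0,-0.9,-1],[0,0,0,0,0,-1,-1]]]'
python3 - <<'E'
from h import *
crop('top',130,125,300,225,4,'e1'); crop('scene',80,130,280,270,4,'e2')
a,b=cv2.imread('pics/e1.png'),cv2.imread('pics/e2.png'); b=b[:,:680] if 0 else b
s=680/b.shape[1]; b=cv2.resize(b,(560,int(b.shape[0]*.7))); a=cv2.resize(a,(560,int(a.shape[0]*560/a.shape[1])))
v=np.vstack([b,a]); print(v.shape); cv2.imwrite('pics/e3.png',v[:, :]if v.shape[0]<=600 else cv2.resize(v,(int(560*600/v.shape[0]),600)))
# hook: fit from first readings
f=lambda u,v,z:w("top",115+(u+.5)/3-.5,135+(v+.5)/3-.5,z)
print("post",f(63,79,215),"tip",f(125,127,229)); go([600,0,290],51.5)
E
```

```text
time: 36.88
ee_pos: [587.6, -113.2, 145.0]
orientation: [0.66, 0.751, 0.0, 0.0]
contact_force: [-1.4, 1.8, 5.7]
finger_gap: 13.0
grasp_force: 60.5
time: 37.25
ee_pos: [590.0, -114.2, 143.8]
orientation: [0.66, 0.751, 0.001, 0.003]
contact_force: [-4.4, -1.2, 32.4]
finger_gap: 13.0
grasp_force: 65.4
time: 37.88
ee_pos: [588.4, -113.7, 291.9]
orientation: [0.66, 0.751, 0.001, 0.002]
contact_force: [0.5, -0.0, -3.4]
finger_gap: 13.3
grasp_force: 59.6
(721, 560, 3)
post [575.4535627  358.26253471] tip [516.90512088 281.16562344]
turn [ 0.001  0.001 -0.491] shift [0.74  0.177 0.002] pos [ 587.8 -113.5  290.3] gap 12.9 t 38.0
```

Both pins bottomed out (32 N on the second). Now I'll check the hook position by drawing a predicted outline over both views.

```bash
cat >> h.py <<'E'
def overlay(seat,yaw,name):
    c,s=np.cos(np.radians(yaw)),np.sin(np.radians(yaw)); W=lambda x,y,z:(seat[0]+c*x-s*y,seat[1]+s*x+c*y,z)
    out=[]
    for n,x0,y0 in(("top",130,150),("scene",85,170)):
        f=5; im=cv2.resize(arm.camera(n)[y0:y0+(60 if n=="top" else 120),x0:x0+(75 if n=="top" else 75),::-1],None,fx=f*(2 if n=="top" else 1),fy=f*(2 if n=="top" else 1),interpolation=cv2.INTER_CUBIC)
        g=f*2 if n=="top" else f
        P=lambda X:tuple(np.round((px(n,X)-[x0,y0]+.5)*g).astype(int).tolist())
        B=[P(W(*q,12)) for q in((-50,-50),(50,-50),(50,50),(-50,50))]
        for i in range(4): cv2.line(im,B[i],B[(i+1)%4],(0,255,255),1)
        cv2.line(im,P(W(45,0,12)),P(W(45,0,215)),(0,0,255),1)
        A=[P(W(*q)) for q in((45,0,215),(0,0,200),(-46,0,229))]
        cv2.line(im,A[0],A[1],(255,255,0),1);
        for q in A: cv2.circle(im,q,3,(255,0,255),1)
        out.append(im)
    h=600; v=[cv2.copyMakeBorder(o,0,h-o.shape[0],0,0,cv2.BORDER_CONSTANT) for o in out]; v=np.hstack(v)
    k=min(1,800/v.shape[1]); cv2.imwrite(f"pics/{name}.png",cv2.resize(v,None,fx=k,fy=k))
E
python3 -c "
from h import *
overlay((549,322),52.5,'hk')"
```

```text
(no output)
```

View pics/hk.png

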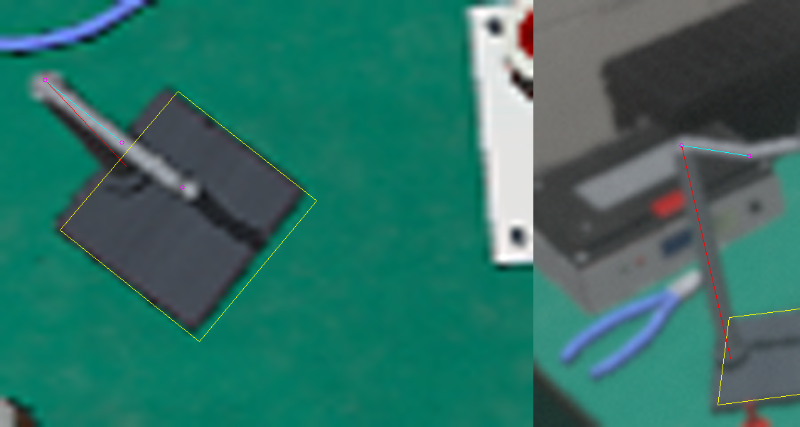

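The outline fits: the arm line passes through the predicted seat marker at (122,142), and the base suggests a shift of about 3 mm. So the seat is about (550.5, 323.5), yaw 52.5°. I'll turn the mallet and move to 110 mm in front of the tip.

```bash
python3 -m jog '[[[0,0,-0.1,0,0,0,-1],[0,0,-0.2,0,0,0,-1],[0,0,-0.3,0,0,0,-1],[0,0,-0.4,0,0,0,-1],[0,0,-0.502,0,0,0,-1]]]'|head -2
python3 -c "
from h import *
go([503.3,221.1,290],52.5)"
```

```text
time: 38.7
ee_pos: [586.3, -113.1, 286.8]
turn [-0.001 -0.002  0.004] shift [ 1.787  1.441 -0.017] pos [ 586.3 -113.1  286.8] gap 12.9 t 38.7
```

```bash
python3 -m jog '[[[0,0,0,0.25,0.2,0,-1],[0,0,0,0.5,0.4,0,-1],[0,0,0,0.75,0.6,0,-1],[0,0,0,1,0.8,0,-1]]]'|head -2;python3 -m jog '[[[0,0,0,0.25,0.2,0,-1],[0,0,0,0.5,0.4,0,-1],[0,0,0,0.787,0.64,0,-1],[0,0,0,0.787,0.64,0,-1],[0,0,0,0.787,0.64,0,-1]]]'|head -2;python3 -m jog '[[[0,0,0,0,0,0.2,-1],[0,0,0,0,0,0.355,-1],[0,0,0,0,0,0.355,-1]]]'
python3 -c "
from h import *
crop('top',115,125,275,245,5,'f1')
go([570.3,308.3,234],52.5)"
```

```text
time: 39.2
ee_pos: [539.8, 74.3, 287.1]
time: 39.83
ee_pos: [505.2, 220.8, 287.7]
time: 40.2
ee_pos: [504.9, 219.2, 234.0]
orientation: [0.322, 0.947, -0.002, -0.002]
contact_force: [0.2, -0.9, -3.4]
finger_gap: 12.7
grasp_force: 59.6
turn [-0.001 -0.001 -0.001] shift [0.019 0.73  0.009] pos [505.8 219.8 235.6] gap 12.5 t 40.2
```

View pics/f1.png

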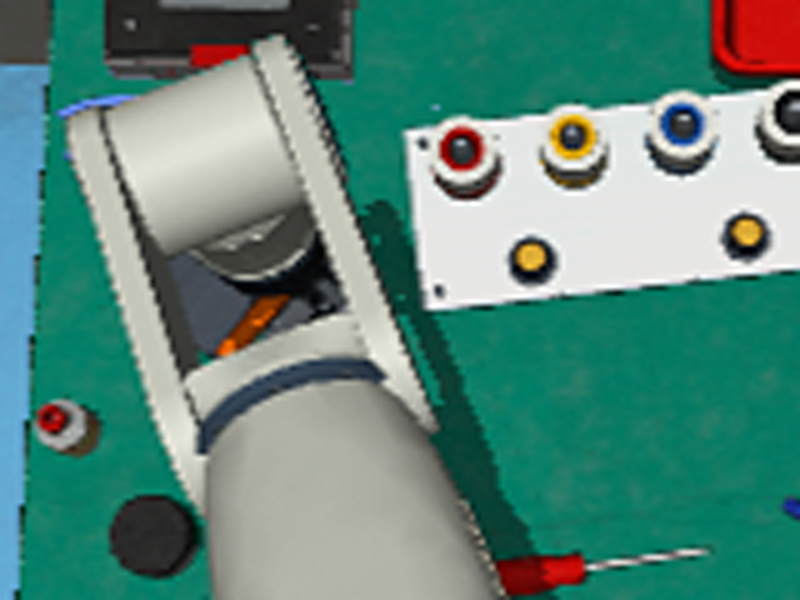

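Both pin heads sit low on their bushings, at (532,258) and (747,235), and all rolls are on. Now I'll advance along the hook arm, with the bar above the tip.

```bash
python3 -m jog '[[[0,0,0,0.019,0.1,0.01,-1],[0,0,0,0.019,0.2,0.01,-1],[0,0,0,0.019,0.3,0.01,-1],[0,0,0,0.019,0.4,0.01,-1],[0,0,0,0.019,0.4,0.01,-1]]]'|head -4;python3 -m jog '[[[0,0,0,0,0.1,0,-1],[0,0,0,0,0.2,0,-1],[0,0,0,0,0.33,0,-1],[0,0,0,0,0.33,0,-1]]]'
python3 -c "
from h import *
go([570.3,308.3,197.5],52.5)"
```

```text
time: 40.88
ee_pos: [541.1, 271.6, 234.7]
orientation: [0.321, 0.947, 0.0, 0.0]
contact_force: [-0.4, 0.2, -3.3]
time: 41.38
ee_pos: [571.4, 311.0, 234.8]
orientation: [0.321, 0.947, 0.0, 0.0]
contact_force: [-1.7, -0.4, -2.8]
finger_gap: 13.1
grasp_force: 59.6
turn [0.    0.    0.001] shift [-0.005 -0.019  0.248] pos [571.4 311.  234.8] gap 13.1 t 41.4
```

```bash
python3 -m jog '[[[0,0,0,0,-0.015,0.08,-1],[0,0,0,0,-0.015,0.15,-1],[0,0,0,0,-0.015,0.2,-1],[0,0,0,0,-0.015,0.22,-1],[0,0,0,0,-0.015,0.22,-1]]]'|sed -n 2,4p;python3 -m jog '[[[0,0,0,0,0,0.015,-1],[0,0,0,0,0,0.025,-1],[0,0,0,0,0,0.025,-1]]]'
```

```text
ee_pos: [569.1, 307.9, 201.7]
orientation: [0.321, 0.947, -0.0, -0.0]
contact_force: [0.6, -0.5, -3.1]
time: 42.38
ee_pos: [569.7, 308.3, 199.5]
orientation: [0.321, 0.947, 0.001, 0.001]
contact_force: [-0.9, -0.4, 5.7]
finger_gap: 13.0
grasp_force: 60.9
```

Contact at the expected seat height (bar about 16 mm above the seat point). Releasing gently.

```bash
python3 -m jog '[[[0,0,0,0,0,-0.004,-1],[0,0,0,0,0,-0.004,-0.6],[0,0,0,0,0,-0.004,-0.45],[0,0,0,0,0,-0.004,-0.35],[0,0,0,0,0,-0.004,-0.35]]]'|sed -n 2,6p;python3 -m jog '[[[0,0,0,0,0,0,-0.35],[0,0,0,0,0,0,-0.35],[0,0,0,0,0,-0.05,-0.35],[0,0,0,0,0,-0.15,-0.35],[0,0,0,0,0,-0.3,-0.35]]]'; python3 -m jog '[[[0,0,0,0,0,-0.3,-0.35],[0,0,0,0,0,-0.6,-0.35],[0,0,0,0,0,-1,-0.35],[0,0,0,0,0,-1,-0.35]]]'|sed -n 2,4p; python3 -m jog '[[[0,0,0,-0.3,-0.3,0,-0.35],[0,0,0,-0.7,-0.6,0,-0.35],[0,0,0,-1,-1,0,-0.35],[0,0,0,-1,-1,0,-0.35]]]'|sed -n 2,2p
python3 - <<'E'
from h import *
x=arm.camera('scene')[150:290,90:260,::-1]; y=arm.camera('top')[135:235,120:290,::-1]
cv2.imwrite('pics/g.png',cv2.resize(np.vstack([x,y]),None,fx=2.5,fy=2.5,interpolation=cv2.INTER_CUBIC))
def bar(n,x0,y0,x1,y1):
    im=arm.camera(n)[y0:y1,x0:x1,::-1]; m=cv2.inRange(cv2.cvtColor(np.ascontiguousarray(im),cv2.COLOR_BGR2HSV),(5,120,90),(20,255,255))
    k,l,s,c=cv2.connectedComponentsWithStats(m)
    for i in range(1,k):
        if s[i,4]>8: print(n,s[i],np.round(c[i]+[x0,y0],1), "world@214",np.round(w(n,*(c[i]+[x0,y0]),214),1))
bar('scene',90,150,260,290)
bar('scene',90,150,260,290)
bar('top',115,130,210,240)
E
```

```text
ee_pos: [569.1, 308.0, 198.6]
orientation: [0.321, 0.947, -0.0, -0.0]
contact_force: [0.5, -0.5, 0.0]
finger_gap: 27.9
grasp_force: 0.0
time: 43.62
ee_pos: [569.0, 308.0, 244.8]
orientation: [0.321, 0.947, -0.0, -0.0]
contact_force: [0.3, -0.6, -0.2]
finger_gap: 27.7
grasp_force: 0.0
ee_pos: [570.9, 308.9, 401.1]
orientation: [0.321, 0.947, 0.004, 0.004]
contact_force: [-0.0, 0.4, -0.2]
ee_pos: [596.5, 94.5, 393.9]
scene [ 50  43  10  22 146] [144.3 203.2] world@214 [571.3 307.3]
scene [128  69   4   3  10] [219.5 220.2] world@214 [368.7 227.6]
scene [59 93  7  4 21] [152.  244.4] world@214 [413.4 390.7]
scene [ 50  43  10  22 147] [144.1 203.1] world@214 [572.1 307.4]
scene [128  69   4   3  11] [219.4 220.1] world@214 [369.3 227.5]
scene [60 92  6  5 21] [152.4 244. ] world@214 [413.9 389.2]
top [ 21  22  24  28 141] [147.7 165.3] world@214 [560.9 315.8]
```

The top view puts the bar centre at (560.9, 315.8); I predicted (560.8, 315.6). I'll let the mallet settle, check that it's still, then hand in.

```bash
for i in 1 2 3 ; do python3 -m jog '[[[0,0,0,0,0,0,-0.35],[0,0,0,0,0,0,-0.35],[0,0,0,0,0,0,-0.35],[0,0,0,0,0,0,-0.35],[0,0,0,0,0,0,-0.35]]]'|head -1; python3 - <<'E'
from h import *
for n,x0,y0,x1,y1 in(('scene',130,185,160,220),('top',115,130,210,240)):
    im=np.ascontiguousarray(arm.camera(n)[y0:y1,x0:x1,::-1]); m=cv2.inRange(cv2.cvtColor(im,cv2.COLOR_BGR2HSV),(5,120,90),(20,255,255))
    k,l,s,c=cv2.connectedComponentsWithStats(m); i=1+np.argmax(s[1:,4]); print(n,np.round(c[i]+[x0,y0],1))
E
done; python3 -c "
from bench import arm
print(arm.close_job())"
```

```text
time: 45.5
scene [143.8 202.9]
top [147.5 165.5]
time: 46.22
scene [143.8 202.9]
top [147.6 165.5]
time: 46.95
scene [143.8 203. ]
top [147.7 165.4]
the job is handed in; nothing more can be done
None
```

I handed the job in at about 47 s: all four rolls are on their matching spindles, both pins were driven fully down with the mallet, the mallet hangs still on the hook, and the bottles and jar were left alone. `close_job` returned no verdict, so this rests on my own camera and force readings.

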